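# Load the battery charger with the rechargeable cells

## Task

Put the four green rechargeable batteries on the charger: the D, the C, the AA and the nine-volt block, each lying in the cradle made for its size, with its white-collared contact end towards the red contact block. Set them in gently rather than dropping them, and leave the two red throw-away batteries lying where they are, because they must not be charged.

Things in the scene. Friction and masses are not known exactly. Their poses are not given: they have to be found in the camera images.
- cell_d: green rechargeable D cell, a cylinder 33 mm in diameter, 61 mm long, about 160 g, lying on the desk. Green sleeve; white collar and small silver button at the positive (+) end, the other end flat. Origin on its axis (16.5 mm above what it lies on), 10 mm from mid-length towards the button; own x along the axis towards the button
- cell_c: green rechargeable C cell, a cylinder 26 mm in diameter, 50 mm long, about 80 g, lying on the desk. Green sleeve; white collar and small silver button at the positive (+) end, the other end flat. Origin on its axis (13 mm above what it lies on), 10 mm from mid-length towards the button; own x along the axis towards the button
- cell_aa: green rechargeable AA cell, a cylinder 14.5 mm in diameter, 50.5 mm long, 30 g, lying on the desk. Green sleeve; white collar and small silver button at the positive (+) end, the other end flat. Origin on its axis (7.25 mm above what it lies on), 10 mm from mid-length towards the button; own x along the axis towards the button
- cell_9v: green rechargeable nine-volt block: a box 48.5 mm long (studs included), 26.5 wide, 17.5 high, 45 g, lying on its broad side. White collar at the end with its two silver studs, the contact end. Origin mid-width, mid-height (8.75 mm above what it lies on), 10 mm from mid-length towards the studs; own x along its length towards the studs
- red_c: red throw-away C cell, as big as the green one (26 x 50 mm, lying) but with a red sleeve and a dark steel collar; not to be charged, must stay where it is. Origin and axes as for the green C cell
- red_aa: red throw-away AA cell, as big as the green one (14.5 x 50.5 mm, lying) but with a red sleeve and a dark steel collar; not to be charged, must stay where it is. Origin and axes as for the green AA cell
- bay_d: black charger cradle for the D cell, floor strip 33 mm wide like the cell. Origin mid-floor, 20 mm above the desk, where the cell's middle goes; own x along the trough to the red block (for the + end; 23 mm high, face 34.5 mm ahead). Copper spring contact facing it: yields 10 mm at 1 N as the cell is pressed down. Cheeks 21.5 mm high beside the cell's ends, open between for fingers
- bay_c: black charger cradle for the C cell, floor strip 26 mm wide like the cell. Origin mid-floor, 20 mm above the desk, where the cell's middle goes; own x along the trough to the red block (for the + end; 18 mm high, face 29 mm ahead). Copper spring contact facing it: yields 10 mm at 1 N as the cell is pressed down. Cheeks 17 mm high beside the cell's ends, open between for fingers
- bay_aa: black charger cradle for the AA cell, floor strip 14.5 mm wide like the cell. Origin mid-floor, 20 mm above the desk, where the cell's middle goes; own x along the trough to the red block (for the + end; 13 mm high, face 29.25 mm ahead). Copper spring contact facing it: yields 10 mm at 1 N as the cell is pressed down. Cheeks 9.5 mm high beside the cell's ends, open between for fingers
- bay_9v: charger cradle for the nine-volt block: the white one. Origin mid-floor, 20 mm above the desk, where the block's middle goes; own x along the trough to the red block (13 mm high, face 28.25 mm ahead) with two brass contacts for the stud end. Copper spring contact facing it, yields 10 mm at 1 N. Cheeks 13 mm high at the ends only. All four cradles stand 72 mm apart in any order
There are look-alikes about, which are no part of the job. What is shaped like the cell_9v but purple or yellow is not meant.

How it is judged:
By the outcome, as a careful person would: the job done as asked, in the order asked, and still so for the second after the job is handed in, with the robot touching nothing.
It also fails if it takes over 109 s, if anything falls off the work surface, if the arm or the gripper's body presses on something with over 40 N, if the wrist force passes 120 N, or if a joint passes its speed limit or range.

## Robot

A 6-joint arm with a two-finger parallel gripper is mounted at the origin on a cart in front of the work surface, level with it; the furniture and walls round the work are solid. World frame = base frame: x ahead of the robot, y to its left, z up, the work surface at z = 0. Lengths are in m, angles in degrees, forces in N, time in s.
With the tool pointing down it reaches from about 0.3 to 0.75 m from the base axis. Payload 8.5 kg.
Tool frame: the origin (TCP) lies midway between the tips of the shut fingers; the grasp point (between the pads) lies 19 mm behind it; z points along the fingers, y is the line along which they close (so a half turn about z gives the same grasp; the last joint's range is limited). The gripper opens to 85 mm and grips with 20 to 120 N. Pads are 22 mm wide; open, the fingers measure 114 mm over their backs; the gripper's body (76 mm by 85 mm) begins 54 mm behind the grasp point. The pads swing forward as they close: fully open they stand 13 mm farther back than shut.
Start: joints at [64.899, 21.807, 74.336, -0, 83.858, -12.336], TCP at [0.122, 0.536, 0.231] pointing down, gripper open.
Joint ranges: [-178.18, 178.18], [-50.72, 133.34], [12.68, 142.11], [-81.47, 261.47], [9.98, 163.14], [-165.26, 165.26]. Speed limits (degrees/s): [136.94, 136.94, 180, 180, 180, 180].

## Interface

Orientations are given as a 3x3 rotation matrix whose columns are the frame's x, y, z axes.
In Python, from rig import env, viewer, recognise, pinpoint gives the robot as it stands.
- The arm moves only by the tool move_arm, never from a script. Its argument "plan" is text: rows parted by semicolons, each of 7 numbers parted by spaces: the shift along the tool's x, y, z in m, then the turn, a rotation vector about the tool's x, y, z in rad, then the finger opening in m, from 0 to 0.0854. A call has 1 to 12 rows; each row shifts and turns the commanded pose from where the row before left it, along the tool's axes as they then stand; what a row does not reach is not made up. A row lasts 1/8 s, in which the tool goes at most 62.5 mm and 10.7 degrees, less where a joint would pass 70% of its speed; a pose out of reach is approached as far as the arm can. A call is refused whole if a number of a shift passes 0.0625 or a number of a turn 0.188, either way. A call with a gripper value outside its range is refused whole. The fingers move at their own pace and stop on an object; "grip_force" is the grip in N (left out, the last holds). Time passes only in rows, so rows that do not move let the fingers close. It gives the time, the measured TCP pose, the force, the opening and the grip force at its end, in the units of the state.
- env.observe(): the state, without advancing time (a new reading comes with each control period).
- viewer.get_image(name): name is "scene" or "top" or "wrist"; returns (picture, depth): 480x640x3 uint8, red, green, blue; 480x640 float32, m along the optical axis (not along the pixel's ray), 0 where there is no reading.
- viewer.calibration(name): a dict with "fx", "fy", "cx", "cy" (pixels), "R" (3x3) and "t" (3): a world point X has camera coordinates R X + t. Camera axes: x right, y down, z forward; pixel columns grow to the right and rows downward; lengths in m; the calibration is good to about 2 mm. A picture is of the moment at which its call begins: read the wrist's pose just before it. calibration takes no time and is no camera call; for the wrist camera it gives the pose at the moment of the call.
- env.close_job(): hands the job in; it is judged then, once.
Trained networks look in the newest picture that a camera, given by its name, has taken for a name from the list of things; names that differ only in an ending like _2 or _b are one class to them, and where a whole thing is asked for, a point or a joint stands for the part that bears it (a point fixed in the world has none). Each returns a list of dicts, best first, with "conf" (0 to 1); they miss things now and then, are a little off and sometimes report something else, mostly with a low value. They report only what shows in the picture. A call takes as long as a camera call. They do not tell look-alikes from the thing itself.
- recognise(camera, name): "extent" ([centre column, centre row, width, height] in pixels, round what is visible of it).
- pinpoint(camera, name): "pixel" ([column, row] in pixels: a listed point, or the origin of a listed thing).
The state is a dict: "time_s": time; "q": joint angles; "qvel": joint speeds; "joint_efforts": joint torques, N m; "position": TCP position; "tool_rot": TCP orientation; "ft_force": force on the tool from outside, world axes, zero at the start; "wrist_torque": the same for the moment, N m; "grip_width": finger opening in m; "gripper_force": force on a finger pad.
Only numpy, scipy, OpenCV 4.12 (cv2) and the standard library are available. Lean on these libraries where they do the work, as an engineer would, in place of code of your own. Each camera call takes 0.05 s, during which the arm holds its last target. There are 200 camera calls.

## Working session

There is one attempt and no reset: what is moved stays moved. The work goes in short steps, Python scripts to look and compute and a tool call to move; the robot and the scene stay as the last step left them, time stands still between calls to the robot, and variables do not carry over. Pictures are saved under pics/ and viewed, at most 14 in all, crops included, and the job is handed in when it is done.

Besides the shell and the picture viewer there is one more tool, called after "Request:" by a JSON object that holds its "method" and its "body". move_arm: Moves the arm, as the interface text tells. Its arguments: {"type":"object","properties":{"plan":{"type":"string"},"grip_force":{"type":"number"}},"required":["plan"]}

```bash
ls; mkdir -p pics
python3 - <<'E'
from rig import env, viewer
import cv2
for n in ("top","scene"):
    im,d=viewer.get_image(n); cv2.imwrite(f"pics/{n}0.png",im[:,:,::-1])
    c=viewer.calibration(n); print(n,c)
s=env.observe(); print(s)
E
```

```text
pics
top {'fx': 510.39853622177554, 'fy': 510.39853622177554, 'cx': 325.7848831191088, 'cy': 241.47720523490798, 'R': array([[ 0.10877644, -0.99406556,  0.00115893],
       [-0.97042795, -0.10644246, -0.2166555 ],
       [ 0.21549313,  0.02244235, -0.97624743]]), 't': array([-0.07280635,  0.49817317,  1.02767558])}
scene {'fx': 510.4913213463495, 'fy': 510.4913213463495, 'cx': 328.72346125806615, 'cy': 248.2533364110201, 'R': array([[-0.50028517, -0.86568637, -0.01737428],
       [-0.41736914,  0.25868379, -0.87114046],
       [ 0.75862886, -0.42856716, -0.49072644]]), 't': array([0.2468489 , 0.24908002, 0.64435233])}
{'time_s': 0.1, 'q': array([ 6.48983861e+01,  2.18358879e+01,  7.43776200e+01, -1.94646797e-03,
        8.38577294e+01, -1.23365724e+01]), 'qvel': array([-0.04465834, -0.12526859, -0.18880431, -0.05671021, -0.00140841,
       -0.03808173]), 'joint_efforts': array([ 3.83626786e-03, -4.49219763e+01, -2.31655920e+01, -1.99854749e-04,
        3.73176517e-03,  1.56982480e-05]), 'position': array([0.12143281, 0.53616749, 0.23080159]), 'tool_rot': array([[-9.75285099e-01,  2.20949607e-01, -4.96862293e-04],
       [ 2.20950043e-01,  9.75284460e-01, -1.14023073e-03],
       [ 2.32648541e-04, -1.22183179e-03, -9.99999227e-01]]), 'ft_force': array([-0.19327399, -0.065883  , -0.14250218]), 'wrist_torque': array([ 0.01668271, -0.00641995,  0.02731813]), 'gripper_force': 0.0, 'grip_width': 0.08567950215470119}
```

View pics/top0.png

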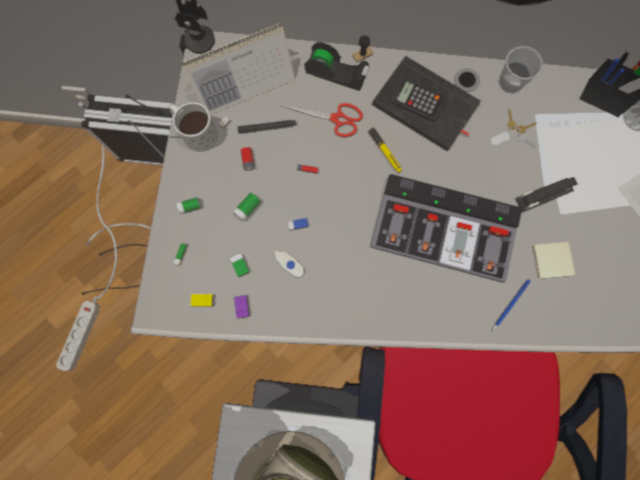

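View pics/scene0.png

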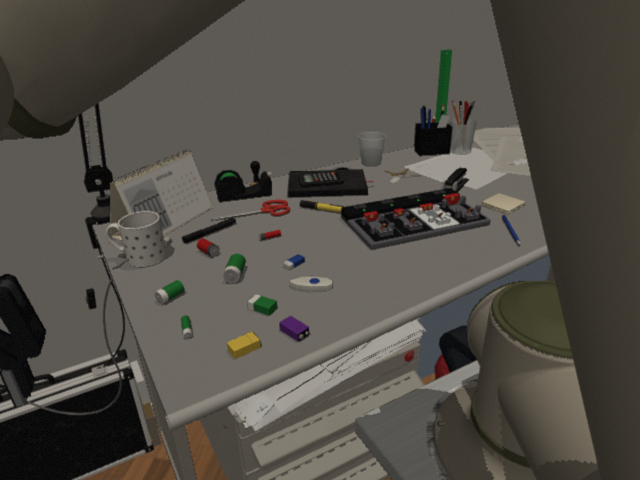

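The top view shows the D at (247,206), the C at (189,205), the AA at (180,254) and the green 9V at (239,265). The charger is at about (445,228), with the white bay third from the left. Next I'll zoom in and measure.

```bash
cat > h.py <<'E'
import numpy as np, cv2
from rig import env, viewer, recognise, pinpoint
def ray(c,px,z):
    "world point on plane z seen at pixel"
    d=c["R"].T@np.array([(px[0]-c["cx"])/c["fx"],(px[1]-c["cy"])/c["fy"],1]); o=-c["R"].T@c["t"]
    return o+d*(z-o[2])/d[2]
def proj(c,X):
    p=c["R"]@np.asarray(X)+c["t"]; return np.array([c["fx"]*p[0]/p[2]+c["cx"],c["fy"]*p[1]/p[2]+c["cy"]])
def cloud(c,d):
    v,u=np.mgrid[:480,:640]; P=np.stack([(u-c["cx"])/c["fx"]*d,(v-c["cy"])/c["fy"]*d,d],-1)
    return (P-c["t"])@c["R"]
E
python3 - <<'E'
from h import *
c=viewer.calibration("top"); im,d=viewer.get_image("top"); P=cloud(c,d)
a=cv2.resize(im[165:285,365:530],None,fx=4,fy=4,interpolation=cv2.INTER_CUBIC)
b=cv2.resize(im[140:330,160:330],None,fx=3,fy=3,interpolation=cv2.INTER_CUBIC)
W=np.zeros((580,800,3),np.uint8); W[:480,:660]=a; cv2.imwrite("pics/a.png",a[:,:,::-1]); cv2.imwrite("pics/b.png",b[:,:,::-1])
H={"cell_d":.0165,"cell_c":.013,"cell_aa":.00725,"cell_9v":.00875,"red_c":.013,"red_aa":.007}
for n in list(H)+["bay_d","bay_c","bay_aa","bay_9v"]:
    for r in pinpoint("top",n)[:4]: print(n,round(r["conf"],2),np.round(r["pixel"],1),ray(c,r["pixel"],H.get(n,.02)).round(4))
# green/red blobs
hsv=cv2.cvtColor(im,cv2.COLOR_RGB2HSV)
g=cv2.inRange(hsv,(50,120,40),(80,255,255))
k,l,st,ce=cv2.connectedComponentsWithStats(g)
for i in range(1,k):
    if st[i,4]>40: 
        m=l==i; q=P[m]; print(ce[i].round(1),st[i,4],np.median(q,0).round(3),"zmax",q[:,2].max().round(4))
print("desk z",np.median(P[225:255,320:350,2]),np.std(P[225:255,320:350,2]))
E
```

```text
cell_d 0.65 [185.  204.4] [0.5616 0.3044 0.0165]
cell_c 0.65 [185.  204.4] [0.5625 0.3055 0.013 ]
cell_aa 0.7 [179.9 256.4] [0.4452 0.2984 0.0072]
cell_9v 0.81 [235.7 260.7] [0.4488 0.1747 0.0088]
cell_9v 0.78 [205.3 296.9] [0.363  0.2283 0.0088]
cell_9v 0.63 [240.5 311.6] [0.34   0.1482 0.0088]
red_c 0.65 [248.5 160.2] [0.6821 0.179  0.013 ]
red_aa 0.55 [305.1 169.5] [0.6762 0.0484 0.007 ]
bay_d 0.78 [395.4 225.2] [ 0.5641 -0.166   0.02  ]
bay_d 0.6 [489.1 247.2] [ 0.537  -0.3735  0.02  ]
bay_c 0.78 [395.4 225.2] [ 0.5641 -0.166   0.02  ]
bay_c 0.6 [489.1 247.2] [ 0.537  -0.3735  0.02  ]
bay_aa 0.89 [429.4 232.1] [ 0.5566 -0.2416  0.02  ]
bay_9v 0.75 [458.1 240.5] [ 0.5446 -0.3054  0.02  ]
bay_9v 0.44 [243.4 208.1] [0.5663 0.1729 0.02  ]
[323.1  55.3] 192 [0.936 0.034 0.061] zmax 0.0693
[248.5 203.3] 216 [0.576 0.161 0.031] zmax 0.0357
[190.3 204.3] 131 [0.561 0.29  0.024] zmax 0.0306
[180.7 251.1] 62 [0.456 0.297 0.014] zmax 0.0207
[240.1 267.2] 155 [0.434 0.161 0.017] zmax 1.1113
desk z -0.0007853678324536038 0.05240163855086864
```

View pics/a.png

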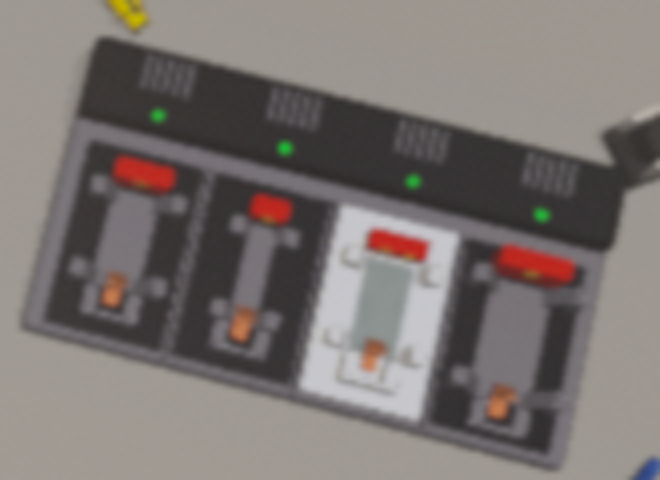

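View pics/b.png

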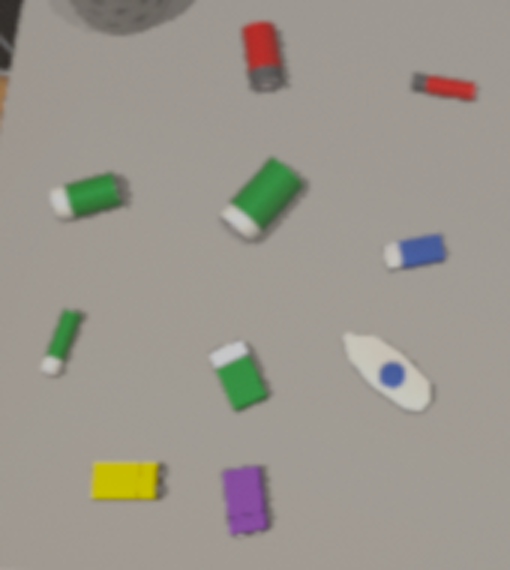

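The bay order from left to right is C, AA, 9V, D, with the red blocks at the top of the picture (+x, yaw about -7°). The cells' white ends lie at these yaws: D about 135°, C about 95°, AA about 160° and 9V about 20°. Next is the route planner and a look from the wrist camera.

```bash
cat >> h.py <<'E'
from scipy.spatial.transform import Rotation as Ro
def down(yaw):
    a=np.radians(yaw); x=np.array([np.cos(a),np.sin(a),0]); z=np.array([0,0,-1.]); return np.c_[x,np.cross(z,x),z]
def plan(pts,grip,pose=None):
    """pts: list of (x,y,z,yaw deg); prints rows, exact to .5 mm / .005 rad, starting at measured pose"""
    s=env.observe(); p,R=pose or (s["position"],s["tool_rot"])
    out=[]
    for x,y,z,yaw in pts:
        T=np.array([x,y,z]); RT=down(yaw)
        w=(Ro.from_matrix(R).inv()*Ro.from_matrix(RT)).as_rotvec()
        n=max(1,int(np.ceil(max(np.linalg.norm(T-p)/.055,np.linalg.norm(w)/.17))))
        p0=p
        for i in range(n):
            tp=p0+(T-p0)*(i+1)/n
            sh=np.round(R.T@(tp-p)*2000)/2000
            w=(Ro.from_matrix(R).inv()*Ro.from_matrix(RT)).as_rotvec()/(n-i); w=np.round(w,3)
            p=p+R@sh; R=R@Ro.from_rotvec(w).as_matrix()
            out.append(" ".join(f"{v:g}" for v in [*sh+0,*w+0,grip]))
    print(len(out),"rows");
    for i in range(0,len(out),12): print("; ".join(out[i:i+12]))
E
python3 - <<'E'
from h import *
c=viewer.calibration("wrist"); s=env.observe()
print("cam in tool:",(s["tool_rot"].T@(-c["R"].T@c["t"]-s["position"])).round(3)); print((c["R"]@s["tool_rot"]).round(3),c["fx"])
C=viewer.calibration("top"); im,d=viewer.get_image("top"); P=cloud(C,d)
# heights across charger
for u,v in [(395,225),(385,222),(408,228),(400,210),(440,188),(430,232),(460,240),(450,180),(490,243),(505,260),(380,215)]: print((u,v),P[v,u].round(3))
plan([(.47,.16,.33,100)],.085)
E
```

```text
cam in tool: [ 0.079  0.    -0.142]
[[-0.     1.    -0.   ]
 [-0.952 -0.    -0.305]
 [-0.305  0.     0.952]] 336.95096803357626
(395, 225) [ 0.564 -0.165  0.02 ]
(385, 222) [ 0.569 -0.143  0.019]
(408, 228) [ 0.561 -0.194  0.02 ]
(400, 210) [ 0.596 -0.172  0.034]
(440, 188) [ 0.657 -0.257  0.03 ]
(430, 232) [ 0.558 -0.243  0.017]
(460, 240) [ 0.27  -0.042  1.111]
(450, 180) [ 0.69  -0.284 -0.001]
(490, 243) [ 0.546 -0.374  0.022]
(505, 260) [ 0.512 -0.409  0.021]
(380, 215) [ 0.586 -0.131  0.012]
10 rows
-0.0425 -0.029 -0.01 0 0 0.117 0.085; -0.045 -0.024 -0.0095 0 0 0.117 0.085; -0.048 -0.0185 -0.01 0 0 0.117 0.085; -0.0495 -0.0125 -0.01 0 0 0.117 0.085; -0.051 -0.007 -0.01 0 0 0.118 0.085; -0.0515 -0.0005 -0.0095 0 0 0.117 0.085; -0.051 0.005 -0.01 0 0 0.118 0.085; -0.05 0.0115 -0.01 0 0 0.117 0.085; -0.0485 0.017 -0.01 0 0 0.118 0.085; -0.046 0.0225 -0.0095 0 0 0.117 0.085
```

Run:
```python
from h import *
plan([(.48,.25,.2,135)],.085)
```

```text
9 rows
-0.046 -0.022 0.0035 0 0 0.063 0.085; -0.047 -0.0195 0.0035 0 0 0.062 0.085; -0.0485 -0.0165 0.0035 0 0 0.063 0.085; -0.049 -0.013 0.0035 0 0 0.062 0.085; -0.05 -0.0105 0.0035 0 0 0.063 0.085; -0.0505 -0.007 0.0035 0 0 0.062 0.085; -0.051 -0.004 0.0035 0 0 0.063 0.085; -0.051 -0.0005 0.0035 0 0 0.062 0.085; -0.0505 0.0025 0.0035 0 0 0.063 0.085
```

Request:
{"method": "move_arm", "body": {"plan": "-0.046 -0.022 0.0035 0 0 0.063 0.085; -0.047 -0.0195 0.0035 0 0 0.062 0.085; -0.0485 -0.0165 0.0035 0 0 0.063 0.085; -0.049 -0.013 0.0035 0 0 0.062 0.085; -0.05 -0.0105 0.0035 0 0 0.063 0.085; -0.0505 -0.007 0.0035 0 0 0.062 0.085; -0.051 -0.004 0.0035 0 0 0.063 0.085; -0.051 -0.0005 0.0035 0 0 0.062 0.085; -0.0505 0.0025 0.0035 0 0 0.063 0.085; 0 0 0 0 0 0 0.085"}}

```text
time_s: 1.95
position: [0.4819, 0.248, 0.1992]
tool_rot: [[-0.704, 0.711, -0.0], [0.711, 0.704, -0.0], [-0.0, -0.001, -1.0]]
ft_force: [0.1, 0.2, 0.8]
grip_width: 0.085
gripper_force: 0.0
```

```bash
cat >> h.py <<'E'
DIM={"cell_d":(.061,.033),"cell_c":(.050,.026),"cell_aa":(.0505,.0145),"cell_9v":(.0485,.0265)}
def cells(cam="wrist",zmin=.004,off=0.,save=None):
    c=viewer.calibration(cam); im,d=viewer.get_image(cam); P=cloud(c,d)
    if save: cv2.imwrite(save,im[:,:,::-1])
    hsv=cv2.cvtColor(im,cv2.COLOR_RGB2HSV)
    g=cv2.inRange(hsv,(50,110,30),(80,255,255))>0
    m=((P[...,2]>zmin+off)&(P[...,2]<.045+off)&(d>.05)).astype(np.uint8)
    k,l,st,ce=cv2.connectedComponentsWithStats(m,connectivity=4)
    for i in range(1,k):
        M=l==i
        if st[i,4]<150 or (g&M).sum()<80 or st[i,4]>20000: continue
        q=P[M]; (rc,rs,ra)=cv2.minAreaRect((q[:,:2]*1000).astype(np.float32))
        gc=P[M&g][:,:2].mean(0); ac=q[:,:2].mean(0)
        ang=ra if rs[0]>rs[1] else ra+90
        if np.dot(np.array(rc)/1000-gc,[np.cos(np.radians(ang)),np.sin(np.radians(ang))])<0: ang+=180
        ang=(ang+180)%360-180
        print("px",ce[i].round(),"n",st[i,4],"mid",(np.array(rc)/1000).round(4),"dim",np.round(sorted(rs)[::-1],1),"yaw",round(ang,1),"ztop",np.percentile(q[:,2],97).round(4))
    return im,P,c
E
python3 - <<'E'
from h import *
im,P,c=cells(save="pics/w1.png")
m=P[...,2]; print("desk",np.median(m[np.abs(m)<.01]))
E
```

```text
px [329. 156.] n 798 mid [0.4517 0.3001] dim [50.2 14.4] yaw 168.4 ztop 0.0144
px [405. 237.] n 1292 mid [0.5624 0.2983] dim [49.9 25.9] yaw 112.2 ztop 0.0257
px [230. 244.] n 1318 mid [0.4426 0.1667] dim [48.7 27.7] yaw 31.4 ztop 0.0179
px [321. 325.] n 1730 mid [0.5724 0.1684] dim [61.4 32.7] yaw 146.5 ztop 0.0326
desk -0.001155172681369953
```

View pics/w1.png

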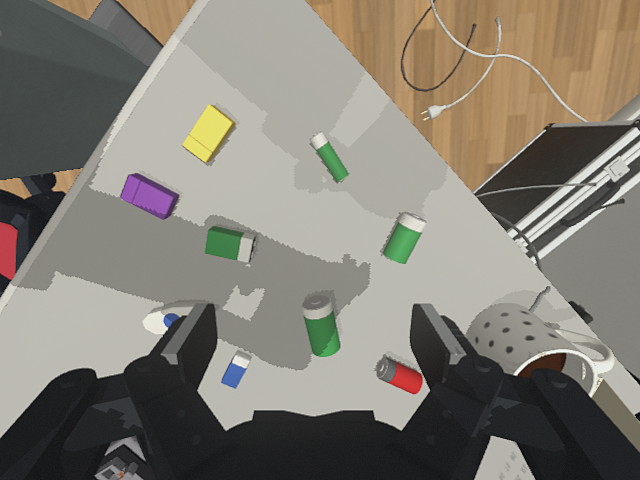

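The wrist view shows all four cells: AA at (329,156), C at (405,237), 9V at (230,244), D at (321,325). The measured sizes match those given, so I'll go for the D.

Run:
```python
from h import *
plan([(.572,.1685,.09,146.5),(.572,.1685,.003,146.5)],.085)
```

```text
5 rows
-0.0405 0.0025 0.0365 0 0 -0.068 0.085; -0.041 0 0.0365 0 0 -0.068 0.085; -0.0405 -0.003 0.0365 0 -0.001 -0.067 0.085; 0 0 0.0435 0 0 0 0.085; 0 0.0005 0.0435 -0.001 0 0 0.085
```

Request:
{"method": "move_arm", "body": {"plan": "-0.0405 0.0025 0.0365 0 0 -0.068 0.085; -0.041 0 0.0365 0 0 -0.068 0.085; -0.0405 -0.003 0.0365 0 0 -0.067 0.085; 0 0 0 0 0 0 0.085; 0 0 0.03 0 0 0 0.085; 0 0 0.03 0 0 0 0.085; 0 0 0.027 0 0 0 0.085; 0 0 0 0 0 0 0.085; 0 0 0 0 0 0 0.085", "grip_force": 40}}

```text
time_s: 3.12
position: [0.5719, 0.1703, 0.0051]
tool_rot: [[-0.835, 0.55, 0.002], [0.55, 0.835, 0.0], [-0.002, 0.002, -1.0]]
ft_force: [0.2, -0.4, -0.1]
grip_width: 0.085
gripper_force: 0.0
```

Request:
{"method": "move_arm", "body": {"plan": "0 0 0 0 0 0 0.028; 0 0 0 0 0 0 0.028; 0 0 0 0 0 0 0.028; 0 0 0 0 0 0 0.028; 0 0 0 0 0 0 0.028"}}

```text
time_s: 3.75
position: [0.5717, 0.1694, 0.0039]
tool_rot: [[-0.835, 0.55, 0.001], [0.55, 0.835, 0.0], [-0.0, 0.0, -1.0]]
ft_force: [-1.2, -0.9, 5.0]
grip_width: 0.0319
gripper_force: 39.8
```

Run:
```python
from h import *
plan([(.5717,.1694,.10,146.6),(.55,-.27,.19,-7)],.028)
```

```text
18 rows
0 0 -0.048 0 0 0 0.028; 0 0 -0.048 0 0 0 0.028; -0.014 -0.0235 -0.0055 0 0 0.168 0.028; -0.018 -0.021 -0.006 0 0 0.168 0.028; -0.021 -0.018 -0.0055 0 0 0.167 0.028; -0.0235 -0.014 -0.0055 0 0 0.168 0.028; -0.0255 -0.01 -0.0055 0 0 0.167 0.028; -0.027 -0.005 -0.006 0 0 0.168 0.028; -0.0275 -0.001 -0.0055 0 0 0.167 0.028; -0.0275 0.0035 -0.0055 0 0 0.168 0.028; -0.026 0.0085 -0.0055 0 0 0.167 0.028; -0.0245 0.0125 -0.006 0 0 0.168 0.028
-0.022 0.0165 -0.0055 0 0 0.167 0.028; -0.019 0.0195 -0.0055 0 0 0.168 0.028; -0.0155 0.023 -0.006 0 0 0.167 0.028; -0.0115 0.025 -0.0055 0 0 0.168 0.028; -0.007 0.0265 -0.0055 0 0 0.167 0.028; -0.003 0.0275 -0.0055 0 -0.001 0.168 0.028
```

Request:
{"method": "move_arm", "body": {"plan": "0 0 -0.048 0 0 0 0.028; 0 0 -0.048 0 0 0 0.028; -0.014 -0.0235 -0.0055 0 0 0.168 0.028; -0.018 -0.021 -0.006 0 0 0.168 0.028; -0.021 -0.018 -0.0055 0 0 0.167 0.028; -0.0235 -0.014 -0.0055 0 0 0.168 0.028; -0.0255 -0.01 -0.0055 0 0 0.167 0.028; -0.027 -0.005 -0.006 0 0 0.168 0.028; -0.0275 -0.001 -0.0055 0 0 0.167 0.028; -0.0275 0.0035 -0.0055 0 0 0.168 0.028; -0.026 0.0085 -0.0055 0 0 0.167 0.028; -0.0245 0.0125 -0.006 0 0 0.168 0.028"}}

```text
time_s: 5.25
position: [0.5579, -0.1061, 0.1556]
tool_rot: [[0.639, 0.769, -0.001], [0.769, -0.639, 0.0], [-0.0, -0.001, -1.0]]
ft_force: [-0.1, -0.1, -2.2]
grip_width: 0.0319
gripper_force: 40.8
```

Request:
{"method": "move_arm", "body": {"plan": "-0.022 0.0165 -0.0055 0 0 0.167 0.028; -0.019 0.0195 -0.0055 0 0 0.168 0.028; -0.0155 0.023 -0.006 0 0 0.167 0.028; -0.0115 0.025 -0.0055 0 0 0.168 0.028; -0.007 0.0265 -0.0055 0 0 0.167 0.028; -0.003 0.0275 -0.0055 0 0 0.168 0.028; 0 0 0 0 0 0 0.028"}}

```text
time_s: 6.12
position: [0.5495, -0.2717, 0.1889]
tool_rot: [[0.992, -0.124, -0.0], [-0.124, -0.992, -0.0], [-0.0, 0.0, -1.0]]
ft_force: [0.4, 0.7, -2.5]
grip_width: 0.0319
gripper_force: 40.8
```

Run:
```python
from h import *
im,P,c=cells(off=.07,zmin=-.0, save="pics/w2.png")
np.save("P2.npy",P)
for n in ["bay_d","bay_c","bay_aa","bay_9v"]:
    for r in pinpoint("wrist",n)[:3]: print(n,round(r["conf"],2),np.round(r["pixel"],1),ray(c,r["pixel"],.02).round(4))
```

```text
bay_d 0.92 [426.1 221. ] [ 0.5345 -0.3777  0.02  ]
bay_d 0.6 [203.  217.1] [ 0.5646 -0.1683  0.02  ]
bay_c 0.92 [426.1 221. ] [ 0.5345 -0.3777  0.02  ]
bay_c 0.6 [203.  217.1] [ 0.5646 -0.1683  0.02  ]
bay_aa 0.95 [275.7 217.5] [ 0.5557 -0.2365  0.02  ]
bay_9v 0.74 [355.6 218.4] [ 0.5454 -0.3115  0.02  ]
```

View pics/w2.png

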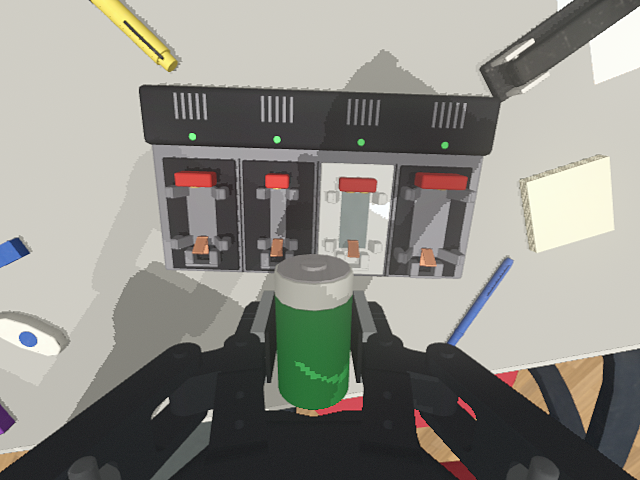

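The wrist view shows the D held straight at (313,330), with its + end towards the blocks. The red blocks are at (195,180) C, (277,181) AA, (357,184) 9V and (441,181) D. I'll fit the bays from their faces.

```bash
cat >> h.py <<'E'
FACE=dict(c=.029,aa=.02925,v=.02825,d=.0345)
def bays():
    c=viewer.calibration("wrist"); im,d=viewer.get_image("wrist"); P=cloud(c,d)
    hsv=cv2.cvtColor(im,cv2.COLOR_RGB2HSV); r=((hsv[...,0]<8)|(hsv[...,0]>172))&(hsv[...,1]>150)&(hsv[...,2]>60)&(P[...,2]>.024)&(P[...,2]<.06)
    k,l,st,ce=cv2.connectedComponentsWithStats(r.astype(np.uint8),connectivity=4)
    B=[]
    for i in range(1,k):
        if st[i,4]>60:
            q=P[l==i]; zt=np.percentile(q[:,2],90); rc,rs,ra=cv2.minAreaRect((q[:,:2]*1000).astype(np.float32)); B.append((ce[i][0],np.array(rc)/1000,q,zt,rs,ra))
    B.sort(key=lambda b:b[0])
    M=np.array([b[1] for b in B]); v=M[-1]-M[0]; yaw=np.arctan2(v[1],v[0])+np.pi/2
    for it in range(3):
        x=np.array([np.cos(yaw),np.sin(yaw)]); y=np.array([-x[1],x[0]])
        O=[]
        for b,n in zip(B,FACE):
            a=b[2][:,:2]@x; s=b[2][:,:2]@y
            O.append(x*(np.percentile(a,3)-FACE[n])+y*(np.percentile(s,2)+np.percentile(s,98))/2)
        O=np.array(O); v=O[-1]-O[0]; yaw=np.arctan2(v[1],v[0])+np.pi/2
    print("yaw",np.degrees(yaw).round(2),"block yaws",[round((b[5]+45)%90-45,1) for b in B],"spacing",np.linalg.norm(np.diff(O,axis=0),axis=1).round(4))
    for b,n,o in zip(B,FACE,O): print(n,o.round(4),"ztop",b[3].round(4),np.round(sorted(b[4]),1))
    return im,P,c,O
E
python3 - <<'E'
from h import *
im,P,c,O=bays()
from h import *
# lateral/height profile around each origin (mid-floor)
x=np.array([np.cos(np.radians(-8)),np.sin(np.radians(-8))]); y=np.array([-x[1],x[0]])
for o in O:
    q=(P[...,:2]-o); a=q@x; s=q@y; m=(abs(a)<.006)
    print([ (int(t*1000),round(1000*float(np.median(P[...,2][m&(abs(s-t)<.002)])),1)) for t in np.arange(-.032,.033,.008)])
    m=abs(s)<.002
    print("long",[ (int(t*1000),round(1000*float(np.median(P[...,2][m&(abs(a-t)<.002)])),1)) for t in np.arange(-.04,.1,.01) if (m&(abs(a-t)<.002)).any()])
E
```

```text
yaw -8.99 block yaws [-8.3, -8.1, -7.4, -9.0] spacing [0.0712 0.0712 0.0718]
c [ 0.5677 -0.1685] ztop 0.038 [12.2 31.6]
aa [ 0.5566 -0.2389] ztop 0.0329 [11.9 19.7]
v [ 0.5457 -0.3092] ztop 0.033 [11.5 32.4]
d [ 0.5343 -0.3801] ztop 0.0431 [11.9 38.6]
[(-32, 18.1), (-24, 19.2), (-16, 19.0), (-8, 19.6), (0, 19.8), (8, 19.6), (16, 19.0), (24, 19.1), (32, 19.1)]
long [(-40, 19.4), (-30, 37.2), (-19, 20.0), (-9, 19.2), (0, 19.7), (10, 19.5), (20, 19.4), (30, 37.4), (40, 28.7), (50, 18.8), (60, 14.9), (70, 29.6), (80, 29.4), (90, 29.5), (100, 29.0)]
[(-32, 217.1), (-24, 215.8), (-16, 210.9), (-8, 197.1), (0, 239.6), (8, 245.3), (16, 267.8), (24, 19.1), (32, 18.9)]
long [(-40, 19.2), (-30, 37.0), (-19, 20.2), (-9, 19.9), (0, 242.5), (10, 233.2), (20, 19.7), (30, 31.7), (40, 30.4), (50, 18.6), (60, 15.1), (70, 29.7), (80, 29.4), (90, 29.4), (100, 29.2)]
[(-32, 19.0), (-24, 19.2), (-16, 19.2), (-8, 268.9), (0, 245.6), (8, 242.3), (16, 205.3), (24, 223.5), (32, 214.8)]
long [(-40, 19.3), (-30, 38.0), (-19, 21.2), (-9, 250.2), (0, 245.7), (10, 248.6), (20, 19.2), (30, 31.9), (40, 21.9), (50, 18.4), (60, 15.3), (70, 29.2), (80, 29.1), (90, 29.4), (100, 28.8)]
[(-32, 18.8), (-24, 19.1), (-16, 19.5), (-8, 19.6), (0, 19.7), (8, 19.4), (16, 19.3), (24, 19.3), (32, 16.2)]
long [(-40, 21.1), (-30, 29.0), (-19, 19.5), (-9, 19.7), (0, 19.7), (10, 19.5), (20, 19.6), (30, 20.0), (40, 42.6), (50, 18.9), (60, 15.0), (70, 29.5), (80, 29.4), (90, 29.3), (100, 29.1)]
```

```bash
cat >> h.py <<'E'
def held():
    s=env.observe(); c=viewer.calibration("wrist"); im,d=viewer.get_image("wrist"); P=cloud(c,d)
    t=(P-s["position"])@s["tool_rot"]; m=(abs(t[...,1])<.006)&(t[...,2]>-.045)&(t[...,2]<.006)&(d>.05)
    q=t[m]; print("held x range",q[:,0].min().round(4),np.percentile(q[:,0],[1,99]).round(4),q[:,0].max().round(4))
    hsv=cv2.cvtColor(im,cv2.COLOR_RGB2HSV); g=cv2.inRange(hsv,(50,110,30),(80,255,255))>0
    m=g&(t[...,2]>-.045)&(t[...,2]<.006)&(abs(t[...,1])<.02)
    rc,rs,ra=cv2.minAreaRect((t[m][:,:2]*1000).astype(np.float32)); print("green rect",np.round(rc,1),np.round(rs,1),round(ra,1),"ztop",np.percentile(t[m][:,2],3).round(4))
E
python3 - <<'E'
from h import *
held()
plan([(.5345,-.379,.09,-8.5)],.028)
E
```

```text
held x range -0.0344 [-0.0322  0.027 ] 0.0275
green rect [-9.8 -0.2] [32.  48.4] 90.0 ztop -0.0288
3 rows
-0.0005 0.037 0.033 0 0 0.009 0.028; -0.0005 0.037 0.033 0 0 0.009 0.028; 0 0.037 0.0335 0 0 0.01 0.028
```

Request:
{"method": "move_arm", "body": {"plan": "0.001 0.037 0.033 0 0 0.009 0.028; 0.001 0.037 0.033 0 0 0.009 0.028; 0.001 0.037 0.0335 0 0 0.01 0.028; 0 0 0 0 0 0 0.028; 0 0 0 0 0 0 0.028"}}

```text
time_s: 7.1
position: [0.5387, -0.38, 0.0904]
tool_rot: [[0.989, -0.149, 0.001], [-0.149, -0.989, -0.0], [0.001, 0.0, -1.0]]
ft_force: [0.3, -0.4, -1.3]
grip_width: 0.0318
gripper_force: 40.8
```

Run:
```python
from h import *
held(); bays()
plan([(.5373,-.3794,.024,-8.5)],.028)
```

```text
held x range -0.0337 [-0.0321  0.0271] 0.0274
green rect [-9.7 -0.1] [47.9 32.3] 0.0 ztop -0.0287
yaw -6.72 block yaws [-5.1, -9.1, -6.7] spacing [0.0713 0.072 ]
c [ 0.5566 -0.2411] ztop 0.0327 [12.5 25.1]
aa [ 0.5442 -0.3113] ztop 0.0329 [11.9 33.2]
v [ 0.5398 -0.3832] ztop 0.0429 [13.1 39.9]
2 rows
-0.001 0 0.0335 0.001 -0.001 0 0.028; -0.001 0 0.0335 0 -0.001 0 0.028
```

Request:
{"method": "move_arm", "body": {"plan": "-0.001 0.002 0.02 0 0 0 0.028; 0 0 0 0 0 0 0.028; 0 0 0 0 0 0 0.028"}}

```text
time_s: 7.58
position: [0.5375, -0.3821, 0.0711]
tool_rot: [[0.989, -0.149, 0.001], [-0.149, -0.989, -0.001], [0.001, 0.001, -1.0]]
ft_force: [0.2, -1.0, -1.1]
grip_width: 0.0319
gripper_force: 40.8
```

Run:
```python
from h import *
held(); bays()
im,d=viewer.get_image("wrist"); cv2.imwrite("pics/w3.png",im[:,:,::-1])
s=env.observe(); c=viewer.calibration("wrist"); P=cloud(c,d); t=(P-s["position"])@s["tool_rot"]
hsv=cv2.cvtColor(im,cv2.COLOR_RGB2HSV); r=((hsv[...,0]<8)|(hsv[...,0]>172))&(hsv[...,1]>150)&(P[...,2]>.036)&(P[...,2]<.06)
print("block tool xy", np.percentile(t[r][:,0],[1,50,99]).round(4),np.percentile(t[r][:,1],[1,50,99]).round(4)); print(s["position"])
```

```text
held x range -0.0339 [-0.0322  0.027 ] 0.0274
green rect [-9.8 -0.1] [48.3 32.2] 0.0 ztop -0.0287
yaw -6.7 block yaws [-10.5, -8.2, -8.4] spacing [0.0714 0.072 ]
c [ 0.5568 -0.2412] ztop 0.0327 [13.2 22.2]
aa [ 0.5441 -0.3114] ztop 0.0328 [11.8 32.8]
v [ 0.5401 -0.3833] ztop 0.043 [12.  38.5]
block tool xy [0.0306 0.037  0.0422] [-0.0193 -0.0008  0.0181]
[ 0.53734564 -0.38239328  0.07079766]
```

View pics/w3.png

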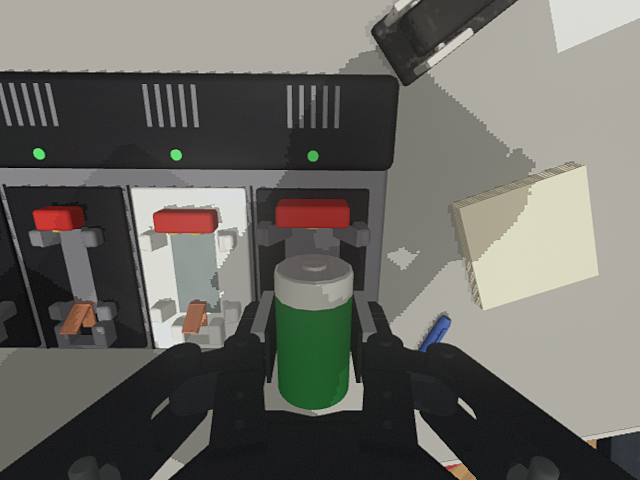

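The D sits over its bay at (313,330), laterally in line with the red block at (312,213), with a gap of about 3 mm. I'll lower it.

Request:
{"method": "move_arm", "body": {"plan": "-0.0005 -0.0005 0.015 0 0 0 0.028; 0 0 0.01 0 0 0 0.028; 0 0 0.008 0 0 0 0.028; 0 0 0.006 0 0 0 0.028; 0 0 0 0 0 0 0.028; 0 0 0 0 0 0 0.028"}}

```text
time_s: 8.48
position: [0.5367, -0.3819, 0.0311]
tool_rot: [[0.989, -0.15, 0.0], [-0.15, -0.989, -0.0], [0.0, 0.0, -1.0]]
ft_force: [0.3, 0.8, -2.5]
grip_width: 0.0319
gripper_force: 40.9
```

Request:
{"method": "move_arm", "body": {"plan": "0 0 0.003 0 0 0 0.028; 0 0 0.003 0 0 0 0.028; 0 0 0.001 0 0 0 0.028; 0 0 0 0 0 0 0.028; 0 0 0 0 0 0 0.028"}}

```text
time_s: 9.1
position: [0.5365, -0.3817, 0.0239]
tool_rot: [[0.989, -0.15, -0.0], [-0.15, -0.989, 0.0], [-0.0, -0.0, -1.0]]
ft_force: [-1.3, 0.9, 1.1]
grip_width: 0.032
gripper_force: 41.1
```

Request:
{"method": "move_arm", "body": {"plan": "0 0 0 0 0 0 0.034; 0 0 0 0 0 0 0.038; 0 0 0 0 0 0 0.046; 0 0 0 0 0 0 0.05; 0 0 -0.01 0 0 0 0.05; 0 0 -0.03 0 0 0 0.05; 0 0 -0.04 0 0 0 0.06; 0 0 0 0 0 0 0.085; 0 0 0 0 0 0 0.085"}}

```text
time_s: 10.22
position: [0.5363, -0.3816, 0.1037]
tool_rot: [[0.989, -0.15, -0.0], [-0.15, -0.989, 0.0], [-0.0, -0.0, -1.0]]
ft_force: [-0.1, -0.7, 0.2]
grip_width: 0.0851
gripper_force: 0.0
```

Run:
```python
from h import *
im,P,c=cells(zmin=.027,off=0,save="pics/w4.png")
s=env.observe();print(s["position"])
# view pose above C then grasp
plan([(.5,-.30,.14,-8.5),(.5624,.2983,.13,112)],.085)
```

```text
px [313. 244.] n 4380 mid [ 0.53   -0.3803] dim [100.1  62.9] yaw -9.2 ztop 0.0441
[ 0.53618542 -0.38146138  0.10309115]
15 rows
-0.024 -0.0375 -0.0185 0 0.001 -0.001 0.085; -0.024 -0.0375 -0.0185 -0.001 0 -0.001 0.085; -0.002 -0.046 0.001 0 0 -0.162 0.085; 0.0055 -0.046 0.0005 0 0 -0.162 0.085; 0.0125 -0.0445 0.001 0 0 -0.162 0.085; 0.02 -0.042 0.0005 0 0 -0.162 0.085; 0.0265 -0.038 0.001 0 0 -0.162 0.085; 0.032 -0.0335 0.0005 0 0 -0.162 0.085; 0.037 -0.028 0.001 0 0 -0.162 0.085; 0.041 -0.021 0.0005 0 0 -0.162 0.085; 0.044 -0.0145 0.001 0 0 -0.161 0.085; 0.0455 -0.0075 0.001 0 0 -0.162 0.085
0.0465 0 0.0005 0 0 -0.161 0.085; 0.0455 0.008 0.001 0 0 -0.162 0.085; 0.044 0.0145 0.0005 0 0 -0.161 0.085
```

View pics/w4.png

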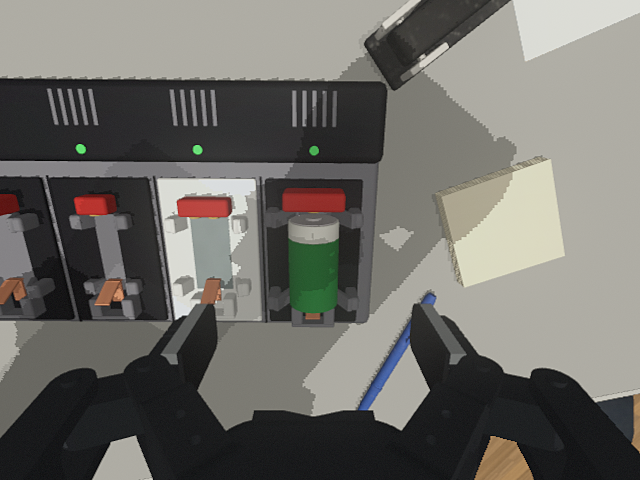

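The D lies in its cradle with its + end at the red block (313,244). Now the C.

Request:
{"method": "move_arm", "body": {"plan": "-0.024 -0.0375 -0.0185 0 0.001 -0.001 0.085; -0.024 -0.0375 -0.0185 -0.001 0 -0.001 0.085; -0.002 -0.046 0.001 0 0 -0.162 0.085; 0.0055 -0.046 0.0005 0 0 -0.162 0.085; 0.0125 -0.0445 0.001 0 0 -0.162 0.085; 0.02 -0.042 0.0005 0 0 -0.162 0.085; 0.0265 -0.038 0.001 0 0 -0.162 0.085; 0.032 -0.0335 0.0005 0 0 -0.162 0.085; 0.037 -0.028 0.001 0 0 -0.162 0.085; 0.041 -0.021 0.0005 0 0 -0.162 0.085; 0.044 -0.0145 0.001 0 0 -0.161 0.085; 0.0455 -0.0075 0.001 0 0 -0.162 0.085"}}

```text
time_s: 11.78
position: [0.5478, 0.1612, 0.1313]
tool_rot: [[0.095, 0.996, -0.001], [0.996, -0.095, -0.001], [-0.001, -0.001, -1.0]]
ft_force: [0.9, -1.0, 0.4]
grip_width: 0.0847
gripper_force: 0.0
```

Request:
{"method": "move_arm", "body": {"plan": "0.0465 0 0.0005 0 0 -0.161 0.085; 0.0455 0.008 0.001 0 0 -0.162 0.085; 0.044 0.0145 0.0005 0 0 -0.161 0.085; 0 0 0 0 0 0 0.085; 0 0 0 0 0 0 0.085"}}

```text
time_s: 12.4
position: [0.5621, 0.2975, 0.1293]
tool_rot: [[-0.374, 0.928, -0.001], [0.928, 0.374, -0.002], [-0.002, -0.002, -1.0]]
ft_force: [0.4, 0.7, -0.2]
grip_width: 0.085
gripper_force: 0.0
```

Run:
```python
from h import *
s=env.observe();print(s["position"],np.degrees(np.arctan2(s["tool_rot"][1,0],s["tool_rot"][0,0])))
cells(save="pics/w5.png")
```

```text
[0.56212929 0.29746218 0.12926577] 111.94061198242544
px [183. 181.] n 1269 mid [0.4525 0.3002] dim [49.6 14.6] yaw 168.4 ztop 0.0144
px [315. 237.] n 2037 mid [0.5628 0.2982] dim [50.4 25.4] yaw 112.6 ztop 0.0257
px [131. 319.] n 1932 mid [0.4431 0.1671] dim [49.1 27.5] yaw 31.3 ztop 0.0177
```

Request:
{"method": "move_arm", "body": {"plan": "0 0.001 0.04 0 0 0 0.085; 0 0 0.04 0 0 0 0.085; 0 0 0.03 0 0 0 0.085; 0 0 0.0155 0 0 0 0.085; 0 0 0 0 0 0 0.085; 0 0 0 0 0 0 0.022; 0 0 0 0 0 0 0.022; 0 0 0 0 0 0 0.022; 0 0 0 0 0 0 0.022; 0 0 0 0 0 0 0.022; 0 0 0 0 0 0 0.022"}}

```text
time_s: 13.82
position: [0.5638, 0.2984, 0.0054]
tool_rot: [[-0.375, 0.927, 0.002], [0.927, 0.375, -0.001], [-0.001, 0.001, -1.0]]
ft_force: [-0.9, -0.5, 4.8]
grip_width: 0.025
gripper_force: 39.7
```

Run:
```python
from h import *
s=env.observe();print(s["position"])
held()
p=s["position"]; plan([(p[0],p[1],.11,112),(.5656,-.168,.10,-8.5)],.022)
```

```text
[0.56379684 0.29835083 0.00541758]
held x range -0.0689 [-0.0554  0.0828] 0.0873
green rect [-6.2 -0.8] [24.8 36.7] 89.4 ztop -0.0202
15 rows
0 0 -0.0525 0.001 0.001 0 0.022; 0 0 -0.052 0 0 0 0.022; -0.0335 -0.0135 0.001 0 0 0.162 0.022; -0.035 -0.0075 0.0005 0 0 0.162 0.022; -0.0355 -0.002 0.001 0 0 0.162 0.022; -0.036 0.0035 0.0005 0 0 0.162 0.022; -0.0345 0.0095 0.001 0 0 0.162 0.022; -0.0325 0.015 0.0005 0 0 0.162 0.022; -0.03 0.02 0.001 0 0 0.162 0.022; -0.026 0.0245 0.0005 0 0 0.162 0.022; -0.0215 0.0285 0.001 0 0 0.161 0.022; -0.017 0.0315 0.0005 0 0 0.162 0.022
-0.012 0.034 0.001 0 0 0.161 0.022; -0.006 0.0355 0.0005 0 0 0.162 0.022; 0 0.036 0.001 0 -0.001 0.161 0.022
```

Request:
{"method": "move_arm", "body": {"plan": "0 0 -0.0525 0.001 0.001 0 0.022; 0 0 -0.052 0 0 0 0.022; -0.0335 -0.0135 0.001 0 0 0.162 0.022; -0.035 -0.0075 0.0005 0 0 0.162 0.022; -0.0355 -0.002 0.001 0 0 0.162 0.022; -0.036 0.0035 0.0005 0 0 0.162 0.022; -0.0345 0.0095 0.001 0 0 0.162 0.022; -0.0325 0.015 0.0005 0 0 0.162 0.022; -0.03 0.02 0.001 0 0 0.162 0.022; -0.026 0.0245 0.0005 0 0 0.162 0.022; -0.0215 0.0285 0.001 0 0 0.161 0.022; -0.017 0.0315 0.0005 0 0 0.162 0.022"}}

```text
time_s: 15.38
position: [0.5648, -0.0613, 0.1016]
tool_rot: [[0.946, 0.325, -0.001], [0.325, -0.946, -0.0], [-0.001, 0.0, -1.0]]
ft_force: [0.9, -1.7, -0.3]
grip_width: 0.0249
gripper_force: 39.9
```

Request:
{"method": "move_arm", "body": {"plan": "-0.012 0.034 0.001 0 0 0.161 0.022; -0.006 0.0355 0.0005 0 0 0.162 0.022; 0 0.036 0.001 0 0 0.161 0.022; 0 0 0.015 0 0 0 0.022; 0 0 0.02 0 0 0 0.022; 0 0 0 0 0 0 0.022; 0 0 0 0 0 0 0.022"}}

```text
time_s: 16.25
position: [0.5658, -0.1678, 0.0648]
tool_rot: [[0.989, -0.146, -0.0], [-0.146, -0.989, -0.001], [-0.0, 0.001, -1.0]]
ft_force: [0.6, -0.1, -0.2]
grip_width: 0.0249
gripper_force: 39.9
```

```bash
cat >> h.py <<'E'
def block(ylim=.025,save=None):
    "red block nearest ahead, in tool frame (spans in mm)"
    s=env.observe(); c=viewer.calibration("wrist"); im,d=viewer.get_image("wrist"); P=cloud(c,d); t=(P-s["position"])@s["tool_rot"]
    if save: cv2.imwrite(save,im[:,:,::-1])
    hsv=cv2.cvtColor(im,cv2.COLOR_RGB2HSV); r=((hsv[...,0]<8)|(hsv[...,0]>172))&(hsv[...,1]>150)&(P[...,2]>.024)&(P[...,2]<.06)&(abs(t[...,1])<ylim)&(t[...,0]<.06)
    q=t[r]; zt=np.percentile(P[r][:,2],80); r&=P[...,2]>zt-.004; q=t[r]
    rc,rs,ra=cv2.minAreaRect((q[:,:2]*1000).astype(np.float32))
    print("block x",np.percentile(q[:,0],[1,50,99]).round(4),"y",np.percentile(q[:,1],[1,50,99]).round(4),"mid y",q[:,1].min()/2+q[:,1].max()/2,"top z",zt.round(4),"rect",np.round(rc,1),np.round(rs,1),round(ra,1),"pose",s["position"].round(4),s["time_s"])
E
python3 - <<'E'
from h import *
held(); block(.03,"pics/w6.png")
E
```

```text
held x range -0.0258 [-0.0245  0.0239] 0.0242
green rect [-7.4 -0. ] [36.8 25.2] 0.6 ztop -0.0202
block x [0.0307 0.0368 0.0422] y [-0.0158 -0.0003  0.0152] mid y -0.0003494984288348298 top z 0.0377 rect [36.3 -0.3] [12.2 31.5] 1.2 pose [ 0.566  -0.1679  0.0651] 16.3
```

View pics/w6.png

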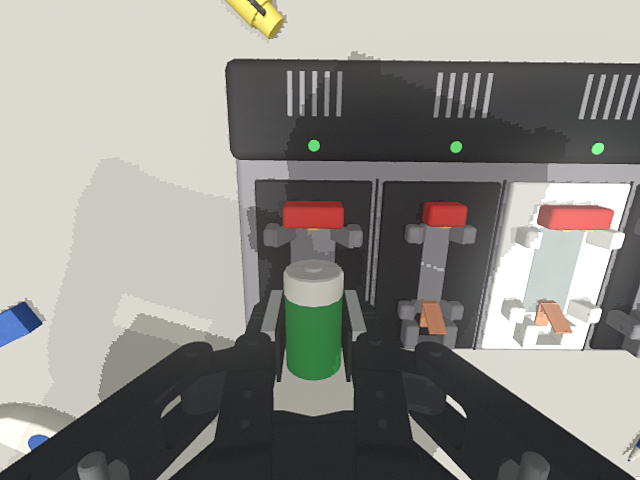

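The C is over its bay, in line with its red block at (313,215). It needs to go 2 mm forward and then down.

Request:
{"method": "move_arm", "body": {"plan": "0.002 -0.0005 0.01 0 0 0 0.022; 0 0 0.01 0 0 0 0.022; 0 0 0.008 0 0 0 0.022; 0 0 0.006 0 0 0 0.022; 0 0 0.003 0 0 0 0.022; 0 0 0 0 0 0 0.022; 0 0 0 0 0 0 0.022"}}

```text
time_s: 17.23
position: [0.5678, -0.1681, 0.0276]
tool_rot: [[0.989, -0.148, -0.0], [-0.148, -0.989, -0.001], [-0.0, 0.001, -1.0]]
ft_force: [0.1, 0.1, -0.8]
grip_width: 0.0246
gripper_force: 39.9
```

Request:
{"method": "move_arm", "body": {"plan": "0 0 0.0015 0 0 0 0.022; 0 0 0.001 0 0 0 0.022; 0 0 0 0 0 0 0.022; 0 0 0 0 0 0 0.022"}}

```text
time_s: 17.73
position: [0.5678, -0.1681, 0.0254]
tool_rot: [[0.989, -0.148, 0.0], [-0.148, -0.989, -0.001], [0.0, 0.001, -1.0]]
ft_force: [-1.8, 0.7, 5.7]
grip_width: 0.0249
gripper_force: 40.5
```

Request:
{"method": "move_arm", "body": {"plan": "0 0 0 0 0 0 0.027; 0 0 0 0 0 0 0.031; 0 0 0 0 0 0 0.04; 0 0 0 0 0 0 0.042; 0 0 -0.01 0 0 0 0.042; 0 0 -0.03 0 0 0 0.05; 0 0 -0.04 0 0 0 0.085; 0 0 0 0 0 0 0.085; 0 0 0 0 0 0 0.085"}}

```text
time_s: 18.85
position: [0.5674, -0.1679, 0.1049]
tool_rot: [[0.989, -0.148, -0.001], [-0.148, -0.989, -0.0], [-0.001, 0.001, -1.0]]
ft_force: [-0.2, 0.5, -0.9]
grip_width: 0.0851
gripper_force: 0.0
```

Run:
```python
from h import *
cells(zmin=.039,off=0,save="pics/w7.png")
plan([(.4525,.30,.12,168.5)],.085)
```

```text
px [623. 260.] n 1051 mid [ 0.5352 -0.3658] dim [59.   7.2] yaw -11.1 ztop 0.0448
px [314. 256.] n 1860 mid [ 0.5675 -0.1684] dim [47.9 22.5] yaw -9.3 ztop 0.0449
19 rows
-0.0095 -0.0235 -0.001 0 0 -0.163 0.085; -0.006 -0.0245 -0.0005 0 0 -0.163 0.085; -0.0015 -0.0255 -0.001 0 0 -0.163 0.085; 0.0025 -0.025 -0.001 0 0 -0.163 0.085; 0.007 -0.0245 -0.0005 0 0 -0.162 0.085; 0.0105 -0.023 -0.001 0 0 -0.163 0.085; 0.014 -0.0215 -0.0005 0 0 -0.162 0.085; 0.017 -0.0185 -0.001 0 0 -0.163 0.085; 0.02 -0.0155 -0.001 0 0 -0.162 0.085; 0.0225 -0.012 -0.0005 0 0 -0.163 0.085; 0.024 -0.008 -0.001 0 0 -0.162 0.085; 0.025 -0.0045 -0.001 0 0 -0.163 0.085
0.0255 0 -0.0005 0 0 -0.162 0.085; 0.025 0.0035 -0.001 0 0 -0.163 0.085; 0.024 0.008 -0.0005 0 0 -0.162 0.085; 0.0225 0.0115 -0.001 0 0 -0.163 0.085; 0.02 0.0155 -0.001 0 -0.001 -0.162 0.085; 0.018 0.018 -0.0005 0 0 -0.163 0.085; 0.014 0.021 -0.001 -0.001 -0.001 -0.162 0.085
```

View pics/w7.png

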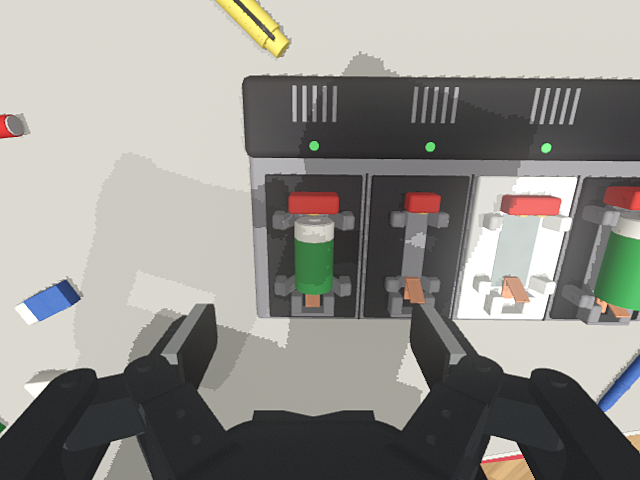

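The C is in its cradle at (314,256), with its + end at the red block. Now the AA.

Request:
{"method": "move_arm", "body": {"plan": "-0.0095 -0.0235 -0.001 0 0 -0.163 0.085; -0.006 -0.0245 -0.0005 0 0 -0.163 0.085; -0.0015 -0.0255 -0.001 0 0 -0.163 0.085; 0.0025 -0.025 -0.001 0 0 -0.163 0.085; 0.007 -0.0245 -0.0005 0 0 -0.162 0.085; 0.0105 -0.023 -0.001 0 0 -0.163 0.085; 0.014 -0.0215 -0.0005 0 0 -0.162 0.085; 0.017 -0.0185 -0.001 0 0 -0.163 0.085; 0.02 -0.0155 -0.001 0 0 -0.162 0.085; 0.0225 -0.012 -0.0005 0 0 -0.163 0.085; 0.024 -0.008 -0.001 0 0 -0.162 0.085; 0.025 -0.0045 -0.001 0 0 -0.163 0.085"}}

```text
time_s: 20.4
position: [0.4945, 0.1283, 0.1139]
tool_rot: [[-0.236, 0.972, -0.003], [0.972, 0.236, -0.001], [0.0, -0.003, -1.0]]
ft_force: [0.1, 0.5, 0.6]
grip_width: 0.0851
gripper_force: 0.0
```

Request:
{"method": "move_arm", "body": {"plan": "0.0255 0 -0.0005 0 0 -0.162 0.085; 0.025 0.0035 -0.001 0 0 -0.163 0.085; 0.024 0.008 -0.0005 0 0 -0.162 0.085; 0.0225 0.0115 -0.001 0 0 -0.163 0.085; 0.02 0.0155 -0.001 0 0 -0.162 0.085; 0.018 0.018 -0.0005 0 0 -0.163 0.085; 0.014 0.021 -0.001 0 0 -0.162 0.085; 0 0 0 0 0 0 0.085; 0 0 0 0 0 0 0.085"}}

```text
time_s: 21.52
position: [0.453, 0.2991, 0.1196]
tool_rot: [[-0.979, 0.202, -0.002], [0.202, 0.979, -0.001], [0.001, -0.002, -1.0]]
ft_force: [-0.2, -0.4, -0.1]
grip_width: 0.0851
gripper_force: 0.0
```

Run:
```python
from h import *
s=env.observe();print(s["position"],np.degrees(np.arctan2(s["tool_rot"][1,0],s["tool_rot"][0,0])))
cells()
plan([(.4525,.3002,.003,168.5)],.085)
```

```text
[0.45295312 0.29907486 0.11962997] 168.3472505918912
px [314. 237.] n 1150 mid [0.4514 0.3002] dim [50.5 14.4] yaw 167.9 ztop 0.0143
px [146. 258.] n 2389 mid [0.4421 0.1671] dim [48.5 27.6] yaw 31.1 ztop 0.0177
3 rows
0 0.0005 0.039 0 0 -0.001 0.085; 0.0005 0.0005 0.039 -0.001 -0.001 -0.001 0.085; 0.0005 0.0005 0.039 0 0 -0.001 0.085
```

Request:
{"method": "move_arm", "body": {"plan": "0.001 0.001 0.04 0 0 0 0.085; 0 0 0.04 0 0 0 0.085; 0 0 0.025 0 0 0 0.05; 0 0 0.0105 0 0 0 0.04; 0 0 0 0 0 0 0.03; 0 0 0 0 0 0 0.01; 0 0 0 0 0 0 0.01; 0 0 0 0 0 0 0.01; 0 0 0 0 0 0 0.01; 0 0 0 0 0 0 0.01", "grip_force": 30}}

```text
time_s: 22.82
position: [0.4528, 0.3009, 0.0057]
tool_rot: [[-0.98, 0.199, 0.002], [0.199, 0.98, -0.0], [-0.002, 0.0, -1.0]]
ft_force: [0.4, -1.5, 6.8]
grip_width: 0.0133
gripper_force: 31.0
```

Run:
```python
from h import *
s=env.observe();print(s["position"])
held()
p=s["position"]; plan([(p[0],p[1],.11,168.5),(.5549,-.2392,.10,-8.5)],.01)
```

```text
[0.45281358 0.30093835 0.00569229]
held x range -0.0679 [-0.0378  0.125 ] 0.1266
green rect [-5.4  0.3] [37.6 13.6] 0.9 ztop -0.0086
21 rows
0 0 -0.052 0 0.001 0 0.01; 0 0 -0.0525 0 0.001 0 0.01; -0.011 -0.027 0.0005 0 0 0.163 0.01; -0.015 -0.0245 0.0005 0 0 0.163 0.01; -0.019 -0.022 0.0005 0 0 0.163 0.01; -0.022 -0.0185 0.0005 0 0 0.163 0.01; -0.025 -0.0145 0.0005 0 0 0.162 0.01; -0.027 -0.0105 0.0005 0 0 0.163 0.01; -0.0285 -0.006 0.0005 0 0 0.162 0.01; -0.0285 -0.001 0.0005 0 0 0.163 0.01; -0.029 0.0035 0.0005 0 0 0.162 0.01; -0.028 0.008 0.001 0 0 0.163 0.01
-0.026 0.0125 0.0005 0 0 0.162 0.01; -0.024 0.0165 0.0005 0 0 0.163 0.01; -0.0205 0.02 0.0005 0 0 0.162 0.01; -0.0175 0.023 0.0005 0 0 0.163 0.01; -0.013 0.026 0.0005 0 0 0.162 0.01; -0.009 0.0275 0.0005 0 0 0.163 0.01; -0.0045 0.0285 0.0005 0 0 0.162 0.01; 0 0.029 0.0005 0 0 0.163 0.01; 0.005 0.0285 0.0005 0 0 0.162 0.01
```

Request:
{"method": "move_arm", "body": {"plan": "0 0 -0.052 0 0.001 0 0.01; 0 0 -0.0525 0 0.001 0 0.01; -0.011 -0.027 0.0005 0 0 0.163 0.01; -0.015 -0.0245 0.0005 0 0 0.163 0.01; -0.019 -0.022 0.0005 0 0 0.163 0.01; -0.022 -0.0185 0.0005 0 0 0.163 0.01; -0.025 -0.0145 0.0005 0 0 0.162 0.01; -0.027 -0.0105 0.0005 0 0 0.163 0.01; -0.0285 -0.006 0.0005 0 0 0.162 0.01; -0.0285 -0.001 0.0005 0 0 0.163 0.01; -0.029 0.0035 0.0005 0 0 0.162 0.01; -0.028 0.008 0.001 0 0 0.163 0.01"}}

```text
time_s: 24.38
position: [0.5062, 0.0155, 0.1038]
tool_rot: [[0.259, 0.966, -0.002], [0.966, -0.259, -0.0], [-0.001, -0.002, -1.0]]
ft_force: [0.1, 0.4, -0.8]
grip_width: 0.0133
gripper_force: 30.3
```

Request:
{"method": "move_arm", "body": {"plan": "-0.026 0.0125 0.0005 0 0 0.162 0.01; -0.024 0.0165 0.0005 0 0 0.163 0.01; -0.0205 0.02 0.0005 0 0 0.162 0.01; -0.0175 0.023 0.0005 0 0 0.163 0.01; -0.013 0.026 0.0005 0 0 0.162 0.01; -0.009 0.0275 0.0005 0 0 0.163 0.01; -0.0045 0.0285 0.0005 0 0 0.162 0.01; 0 0.029 0.0005 0 0 0.163 0.01; 0.005 0.0285 0.0005 0 0 0.162 0.01; 0 0 0.02 0 0 0 0.01; 0 0 0.02 0 0 0 0.01; 0 0 0 0 0 0 0.01"}}

```text
time_s: 25.88
position: [0.5535, -0.239, 0.058]
tool_rot: [[0.989, -0.148, -0.005], [-0.148, -0.989, 0.002], [-0.005, -0.001, -1.0]]
ft_force: [0.0, 0.1, -0.3]
grip_width: 0.013
gripper_force: 30.3
```

Run:
```python
from h import *
held(); block(.025,"pics/w8.png")
```

```text
held x range -0.0256 [-0.0242  0.0244] 0.0252
green rect [-6.4 -0.1] [14.2 38.2] 89.9 ztop -0.0086
block x [0.0317 0.0377 0.0431] y [-0.0107 -0.0008  0.0089] mid y -0.0008941721692073898 top z 0.0324 rect [37.3 -0.9] [19.8 11.9] 89.8 pose [ 0.554  -0.2393  0.0591] 25.925
```

View pics/w8.png

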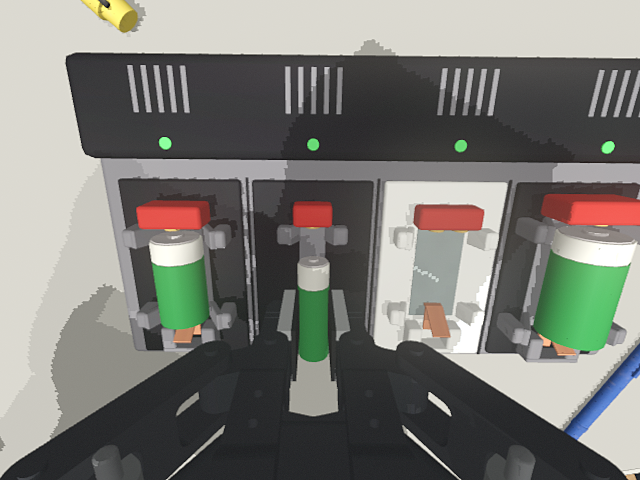

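The AA is over its bay at (313,310), with the red block at (313,214). It needs 2.3 mm forward and 0.7 mm sideways, then down.

Request:
{"method": "move_arm", "body": {"plan": "0.0025 -0.0005 0.01 0 0 0 0.01; 0 0 0.01 0 0 0 0.01; 0 0 0.006 0 0 0 0.01; 0 0 0.004 0 0 0 0.01; 0 0 0 0 0 0 0.01; 0 0 0 0 0 0 0.01"}}

```text
time_s: 26.72
position: [0.5567, -0.2394, 0.0292]
tool_rot: [[0.989, -0.148, -0.002], [-0.148, -0.989, -0.0], [-0.002, 0.001, -1.0]]
ft_force: [0.7, 1.1, -1.5]
grip_width: 0.013
gripper_force: 30.2
```

Run:
```python
from h import *
held(); block(.025)
```

```text
held x range -0.0489 [-0.0469  0.1083] 0.1101
green rect [23.9 -0. ] [97.8 14.2] 0.1 ztop -0.0086
block x [0.0289 0.0351 0.0404] y [-0.0103 -0.0003  0.0093] mid y -0.00035448314177991165 top z 0.0325 rect [34.5 -0.3] [12.  20.2] 0.3 pose [ 0.5567 -0.2394  0.0293] 26.775
```

Request:
{"method": "move_arm", "body": {"plan": "0 0 0.002 0 0 0 0.01; 0 0 0.0015 0 0 0 0.01; 0 0 0 0 0 0 0.01; 0 0 0 0 0 0 0.01"}}

```text
time_s: 27.32
position: [0.5566, -0.2393, 0.0258]
tool_rot: [[0.989, -0.148, -0.002], [-0.148, -0.989, -0.0], [-0.002, 0.001, -1.0]]
ft_force: [-1.3, 1.2, 3.9]
grip_width: 0.0131
gripper_force: 30.6
```

Request:
{"method": "move_arm", "body": {"plan": "0 0 0 0 0 0 0.016; 0 0 0 0 0 0 0.02; 0 0 0 0 0 0 0.028; 0 0 0 0 0 0 0.03; 0 0 -0.01 0 0 0 0.03; 0 0 -0.03 0 0 0 0.04; 0 0 -0.04 0 0 0 0.085; 0 0 0 0 0 0 0.085; 0 0 0 0 0 0 0.085"}}

```text
time_s: 28.45
position: [0.5566, -0.2391, 0.1055]
tool_rot: [[0.989, -0.148, -0.003], [-0.148, -0.989, -0.0], [-0.003, 0.0, -1.0]]
ft_force: [-0.6, -0.5, 0.0]
grip_width: 0.0849
gripper_force: 0.0
```

Run:
```python
from h import *
cells(zmin=.028,off=0,save="pics/w9.png")
plan([(.4425,.167,.12,31)],.085)
```

```text
px [528. 237.] n 4318 mid [ 0.5293 -0.3876] dim [101.1  51.2] yaw -6.2 ztop 0.0441
px [202. 243.] n 4480 mid [ 0.5675 -0.1623] dim [83.7 42.3] yaw -9.7 ztop 0.0448
px [314. 242.] n 2277 mid [ 0.5597 -0.2393] dim [75.1 20.3] yaw -9.1 ztop 0.0375
8 rows
-0.0215 -0.048 -0.002 0 0 -0.086 0.085; -0.0175 -0.05 -0.0015 0 0 -0.086 0.085; -0.013 -0.051 -0.002 0 0.001 -0.086 0.085; -0.0085 -0.052 -0.0015 0 0 -0.086 0.085; -0.004 -0.0525 -0.002 0 0.001 -0.086 0.085; 0.0005 -0.053 -0.002 0 0 -0.086 0.085; 0.0045 -0.0525 -0.0015 -0.001 0.001 -0.087 0.085; 0.0095 -0.0515 -0.002 0 0 -0.086 0.085
```

View pics/w9.png

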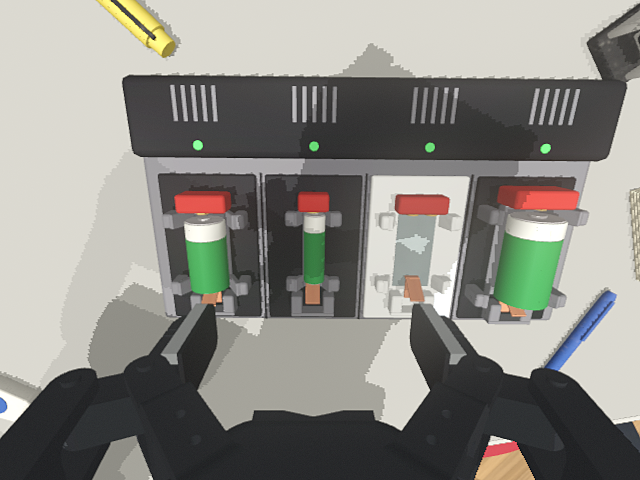

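The AA, C and D all lie in their cradles. The 9V is last.

Request:
{"method": "move_arm", "body": {"plan": "-0.0215 -0.048 -0.002 0 0 -0.086 0.085; -0.0175 -0.05 -0.0015 0 0 -0.086 0.085; -0.013 -0.051 -0.002 0 0.001 -0.086 0.085; -0.0085 -0.052 -0.0015 0 0 -0.086 0.085; -0.004 -0.0525 -0.002 0 0.001 -0.086 0.085; 0.0005 -0.053 -0.002 0 0 -0.086 0.085; 0.0045 -0.0525 -0.0015 0 0.001 -0.087 0.085; 0.0095 -0.0515 -0.002 0 0 -0.086 0.085; 0 0 0 0 0 0 0.085; 0 0 0 0 0 0 0.085"}}

```text
time_s: 29.75
position: [0.4427, 0.1662, 0.1197]
tool_rot: [[0.857, 0.515, -0.001], [0.515, -0.857, 0.0], [-0.0, -0.0, -1.0]]
ft_force: [-0.2, -0.0, -0.1]
grip_width: 0.0851
gripper_force: 0.0
```

Run:
```python
from h import *
s=env.observe();print(s["position"],np.degrees(np.arctan2(s["tool_rot"][1,0],s["tool_rot"][0,0])))
im,P,c=cells()
# fit the 9V's top face only
hsv=cv2.cvtColor(im,cv2.COLOR_RGB2HSV)
m=(P[...,2]>.0135)&(P[...,2]<.022)&(np.hypot(P[...,0]-.4425,P[...,1]-.167)<.04)
print(cv2.minAreaRect((P[m][:,:2]*1000).astype(np.float32)))
```

```text
[0.44270979 0.16624436 0.11969537] 30.97078722176032
px [314. 238.] n 2115 mid [0.443  0.1663] dim [48.2 26.2] yaw 31.4 ztop 0.0178
((442.4181823730469, 166.0083465576172), (46.9043083190918, 26.00298500061035), 31.843358993530273)
```

Request:
{"method": "move_arm", "body": {"plan": "0 0 0.04 0 0 -0.01 0.085; 0 0 0.04 0 0 0 0.085; 0 0 0.025 0 0 0 0.085; 0 0 0.0105 0 0 0 0.06; 0 0 0 0 0 0 0.05; 0 0 0 0 0 0 0.022; 0 0 0 0 0 0 0.022; 0 0 0 0 0 0 0.022; 0 0 0 0 0 0 0.022; 0 0 0 0 0 0 0.022"}}

```text
time_s: 31.05
position: [0.4434, 0.1666, 0.0057]
tool_rot: [[0.852, 0.524, 0.003], [0.524, -0.852, 0.001], [0.002, 0.001, -1.0]]
ft_force: [-0.5, -2.0, 7.2]
grip_width: 0.0257
gripper_force: 30.4
```

Run:
```python
from h import *
s=env.observe();print(s["position"],s["grip_width"])
held()
p=s["position"]; plan([(p[0],p[1],.11,31),(.5442,-.3105,.10,-8.5),(.5442,-.3105,.065,-8.5)],.022)
```

```text
[0.44343453 0.16660939 0.00571278] 0.025694146809740963
held x range -0.0699 [-0.0599  0.1157] 0.1254
green rect [-8.1 -0.7] [26.1 34. ] 88.9 ztop -0.012
12 rows
0 0 -0.052 0 -0.001 0.005 0.022; 0 0 -0.0525 0.001 -0.002 0.005 0.022; -0.0175 0.051 0.001 0 0 0.077 0.022; -0.014 0.0525 0.0015 0 0 0.077 0.022; -0.0095 0.0535 0.001 0 0 0.076 0.022; -0.0055 0.054 0.001 0 0 0.077 0.022; -0.0015 0.054 0.001 0 0 0.076 0.022; 0.003 0.054 0.0015 0 0 0.077 0.022; 0.007 0.054 0.001 0 0 0.076 0.022; 0.0105 0.053 0.001 0 0 0.077 0.022; 0.015 0.052 0.0015 0 0 0.076 0.022; 0.0005 0 0.035 0 0 0 0.022
```

Request:
{"method": "move_arm", "body": {"plan": "0 0 -0.052 0 -0.001 0.005 0.022; 0 0 -0.0525 0.001 -0.002 0.005 0.022; -0.0175 0.051 0.001 0 0 0.077 0.022; -0.014 0.0525 0.0015 0 0 0.077 0.022; -0.0095 0.0535 0.001 0 0 0.076 0.022; -0.0055 0.054 0.001 0 0 0.077 0.022; -0.0015 0.054 0.001 0 0 0.076 0.022; 0.003 0.054 0.0015 0 0 0.077 0.022; 0.007 0.054 0.001 0 0 0.076 0.022; 0.0105 0.053 0.001 0 0 0.077 0.022; 0.015 0.052 0.0015 0 0 0.076 0.022; 0 0 0 0 0 0 0.022"}}

```text
time_s: 32.6
position: [0.5434, -0.3138, 0.0983]
tool_rot: [[0.988, -0.152, -0.002], [-0.152, -0.988, -0.001], [-0.002, 0.001, -1.0]]
ft_force: [-0.8, 0.0, -1.0]
grip_width: 0.0257
gripper_force: 29.9
```

Request:
{"method": "move_arm", "body": {"plan": "0.0005 0 0.02 0 0 0 0.022; 0 0 0.018 0 0 0 0.022; 0 0 0 0 0 0 0.022; 0 0 0 0 0 0 0.022"}}

```text
time_s: 33.1
position: [0.5442, -0.3102, 0.0615]
tool_rot: [[0.989, -0.147, -0.002], [-0.147, -0.989, -0.001], [-0.002, 0.001, -1.0]]
ft_force: [-0.3, 1.0, -0.6]
grip_width: 0.0255
gripper_force: 29.9
```

Run:
```python
from h import *
held(); block(.025,"pics/w10.png")
```

```text
held x range -0.0251 [-0.0239  0.023 ] 0.0235
green rect [-8.3 -0. ] [25.9 33.6] 89.9 ztop -0.012
block x [0.0292 0.0319 0.0396] y [-0.0167  0.0117  0.0155] mid y -0.0005904213792151227 top z 0.0325 rect [34.4 -0.6] [32.3 10.6] 89.7 pose [ 0.5443 -0.3104  0.0616] 33.15
```

View pics/w10.png

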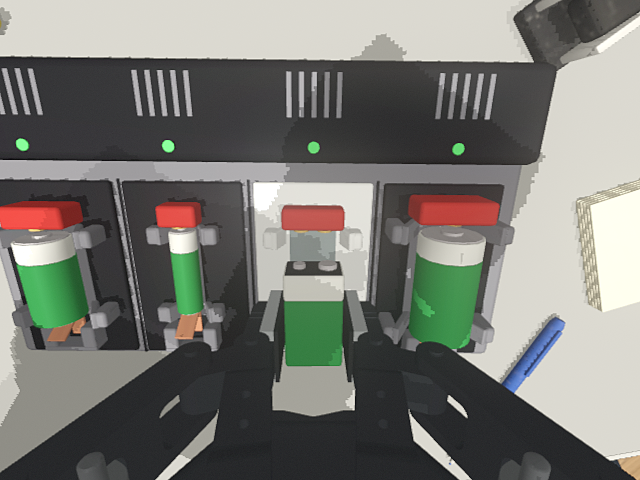

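The 9V is over its bay at (313,315), studs towards the red block at (313,217). It needs to go 1.5 mm forward and down.

Request:
{"method": "move_arm", "body": {"plan": "0.0015 -0.0005 0.01 0 0 0 0.022; 0 0 0.01 0 0 0 0.022; 0 0 0.007 0 0 0 0.022; 0 0 0.005 0 0 0 0.022; 0 0 0.002 0 0 0 0.022; 0 0 0.0015 0 0 0 0.022; 0 0 0 0 0 0 0.022; 0 0 0 0 0 0 0.022"}}

```text
time_s: 34.2
position: [0.5453, -0.3103, 0.0258]
tool_rot: [[0.989, -0.148, -0.002], [-0.148, -0.989, -0.001], [-0.002, 0.001, -1.0]]
ft_force: [-2.2, 1.0, 6.7]
grip_width: 0.0259
gripper_force: 30.6
```

Request:
{"method": "move_arm", "body": {"plan": "0 0 0 0 0 0 0.028; 0 0 0 0 0 0 0.032; 0 0 0 0 0 0 0.04; 0 0 0 0 0 0 0.042; 0 0 -0.01 0 0 0 0.042; 0 0 -0.03 0 0 0 0.05; 0 0 -0.04 0 0 0 0.085; 0 0 -0.04 0 0 0 0.085; 0 0 0 0 0 0 0.085; 0 0 0 0 0 0 0.085"}}

```text
time_s: 35.45
position: [0.5454, -0.31, 0.1448]
tool_rot: [[0.989, -0.148, -0.003], [-0.148, -0.989, 0.0], [-0.003, 0.0, -1.0]]
ft_force: [-0.7, -0.5, -0.0]
grip_width: 0.0849
gripper_force: 0.0
```

Run:
```python
from h import *
c=viewer.calibration("wrist"); im,d=viewer.get_image("wrist"); P=cloud(c,d); cv2.imwrite("pics/w11.png",im[:,:,::-1])
x=np.array([.989,-.148]); y=np.array([.148,.989])
for n,o in dict(d=(.5336,-.3814),v=(.5442,-.3102),aa=(.5549,-.239),c=(.5656,-.1678)).items():
    q=P[...,:2]-o; a=q@x; s=q@y
    print(n,[round(1000*float(np.median(P[...,2][(abs(a-t)<.003)&(abs(s)<.003)])),1) for t in (-.015,0,.015)])
```

```text
d [51.9, 52.0, 217.0]
v [36.7, 36.8, 229.4]
aa [33.6, 33.7, 216.8]
c [45.0, 45.2, 44.8]
```

View pics/w11.png

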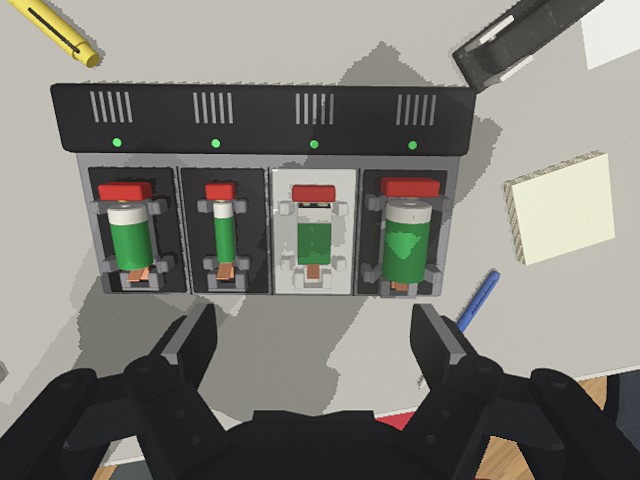

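All four cells lie level and fully seated: C at (130,238), AA at (225,232), 9V at (314,235), D at (406,240). Their heights match to within 1 mm, and the gripper is clear, so I'll hand the job in.

```bash
python3 -c "
from rig import env
print(env.close_job())"
```

```text
the job is handed in; nothing more can be done
None
```

All four green batteries are seated in their own cradles with their contact ends towards the red blocks, the red batteries were not touched, and the job was handed in at about 35 s of the 109 s allowed.

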